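# Carry a loose film roll on an open-ended tray and roll it into the unwind stand

### The arm

A 6-joint arm with a two-finger parallel gripper is mounted at the origin on the work surface. World frame = base frame: x ahead of the robot, y to its left, z up, the work surface at z = 0. Lengths are in m, angles in rad, forces in N, time in s.
With the tool pointing down it reaches from about 0.325 to 0.925 m from the base axis. Payload 3.1 kg.
Tool frame: the origin (TCP) lies between the finger pads; the fingertips stand 25 mm ahead of it and the grasp point (between the pads) lies 6 mm ahead of it; z points along the fingers, y is the line along which they close (so a half turn about z gives the same grasp; the last joint's range is limited). The gripper opens to 85 mm and grips with 20 to 120 N. Pads are 22 mm wide; open, the fingers measure 114 mm over their backs; the gripper's body (76 mm by 85 mm) begins 54 mm behind the grasp point. The pads swing forward as they close: fully open they stand 13 mm farther back than shut.
Start: joints at [1.175, 0.217, 1.613, -0, 1.311, -0.112], TCP at [0.175, 0.6, 0.256] pointing down, gripper open.
Joint ranges: [-2.75, 2.75], [-0.78, 2.1], [0.31, 2.55], [-1.13, 4.27], [0.13, 2.63], [-2.58, 2.58]. Speed limits (rad/s): [2.79, 2.79, 3.14, 3.14, 3.14, 3.14].

### API

Orientations are given as [roll, pitch, yaw] about the fixed x, y, z axes, in that order (R = Rz(yaw) Ry(pitch) Rx(roll)).
In Python, from rig import robot gives the robot as it stands. The module is installed in compiled form; this text tells all that it offers.
- The arm moves only by the tool carry_out, never from a script. Its argument "motion" is a list of rows, each a list of 5 numbers: the closure, from -1 (fully open) to 1 (shut), then the shift along the tool's x, y, z in mm, then the turn about the tool's z in degrees. A call has exactly 10 rows; each row shifts and turns the commanded pose from where the row before left it, along the tool's axes as they then stand; what a row does not reach is not made up. A row lasts 1/12 s, in which the tool goes at most 41.7 mm and 7.16 degrees, less where a joint would pass 70% of its speed; a pose out of reach is approached as far as the arm can. A call is refused whole if a number of a shift passes 41.7 or a number of a turn 7.16, either way. A call with a gripper value outside its range is refused whole. The fingers move at their own pace and stop on an object; "grip_force" is the grip in N (left out, the last holds). Time passes only in rows, so rows that do not move let the fingers close, or fill a call up. It gives the time, the measured TCP pose, the force, the opening and the grip force at its end, in the units of the state.
- robot.get_obs(): the state, without advancing time (a new reading comes with each control period).
- robot.read_camera(name): name is "side" or "top" or "wrist"; returns (picture, depth): 420x560x3 uint8, blue, green, red; 420x560 float32, m along the optical axis (not along the pixel's ray), 0 where there is no reading.
- robot.camera_model(name): a dict with "fov_y" (degrees; the focal length in pixels is half the picture's height over the tangent of half this angle, whatever the lens; pixels are square), "cx", "cy" (the principal point, pixels), "dist" ([k1, k2, p1, p2, k3] as OpenCV has them; the pictures are not rectified), "T" (4x4, takes a point from camera to world coordinates); the wrist camera has in their place "mount" (4x4, takes a point from camera to tool coordinates, whose origin is the TCP and whose axes are the flange's). Camera axes: x right, y down, z forward; pixel columns grow to the right and rows downward; lengths in m; the calibration is good to about 2 mm. A picture is of the moment at which its call begins: read the wrist's pose just before it. camera_model takes no time and is no camera call.
- robot.close_job(): hands the job in; it is judged then, once.
The state is a dict: "clock": time; "joint_positions": joint angles; "qvel": joint speeds; "tau": joint torques, N m; "tcp_pos": TCP position; "ee_rot": TCP orientation; "contact_force": force on the tool from outside, world axes, zero at the start; "moment": the same for the moment, N m; "finger_gap": finger opening in m; "gripper_force": force on a finger pad.
Only numpy, scipy, OpenCV 4.12 (cv2) and the standard library are available. Lean on these libraries where they do the work, as an engineer would, in place of code of your own. Each camera call takes 0.05 s, during which the arm holds its last target. There are 200 camera calls.

### The job

Lift the aluminium carrying tray by its handle with the film roll lying loose on it, and with the tray held up steady the roll so that it lies still under the handle for three seconds. Then carry it to the two-roller unwind stand and let the roll run gently off the tray's open end over the front roller, so that it lies in the stand between the two rollers, and put the empty tray back flat on the table and let go of it. Do not touch the roll with the gripper, do not let it fall on the table, and leave the other things where they are.

Things in the scene. Friction and masses are not known exactly. Their poses are not given: they have to be found in the camera images.
- tray: Carrying tray of aluminium sheet, 0.40 kg, 300 mm long (its x) by 150 mm wide (its y), with a bow handle fixed across the middle. Open at both ends, which are alike; side cheeks along x with inner faces 144 mm apart and 20 mm high. Stands on two rubber runners 6 mm high and 180 mm long; the last 60 mm at each end overhang. Origin: centre, at the runners' underside; z up.
- tray_grip (a point): Centre of the handle's black grip, 134 mm above the tray's origin: a bar 16 mm thick along tray x (take it across this, from above, fingers closing along tray x), 110 mm long along tray y, 28 mm high; top of the handle 14 mm above this point. Steel uprights at tray y = +-76 mm; the roll passes under with 31 mm to spare.
- tray_middle (a point): Middle of the deck, on its top, right under the handle, 9 mm above the tray's origin. The deck is flat, 3 mm thick.
- tray_end (a point): Middle of the edge of one open end (tray x = +150 mm) on the deck's top, 9 mm above the tray's origin; at the start it is the end farther from the roll. Underside of the deck 3 mm lower.
- roll: Roll of white film, plugged core, 80 mm diameter, 130 mm long, 0.45 kg (varies by a fifth), across the tray. Rolls almost freely along tray x (resistance 0.1 mm) as a uniform cylinder: 6.5 m/s2 downhill per rad of tilt; 2/3 of the tray's acceleration backwards relative to it. Origin: its centre, on the axis, 40 mm above what it lies on; y along the axis, x, z turn as it rolls.
- stand: Unwind stand fixed to the table, grey steel, with two free-turning black rubber rollers 30 mm in diameter, 186 mm long, along stand y. Origin: on the table below the front roller's axis; x points to the rear roller, z up. The roll comes in from -x. Side plates, inner faces at y = +-95 mm: 82 mm high for x = -22 to 18 mm, then 140 mm. Back plate at x = 110 mm, 122 mm high.
- front_roller_top (a point): Middle of the top line of the front roller, 90 mm above the table. Rest the tray's end here or hold it just above.
- rear_roller_top (a point): Middle of the top line of the rear roller: 66 mm behind the front one and 10 mm higher, 100 mm above the table.
- seat (a point): Where the centre of the roll lies when it rests on both rollers: stand x = 26 mm, 123 mm above the table.
- flask: Steel flask standing on the table, 68 mm in diameter, 230 mm tall; leave it. Origin: centre of its underside.
- tape: Roll of paper tape lying flat, 104 mm in diameter, 24 mm high; leave it. Origin: centre of its underside.
- book: Small bound red book lying flat, 105 by 148 mm, 18 mm thick; leave it. Origin: centre of its underside.
Things that resemble listed ones, but are neither listed nor needed, are in the scene too. Of the things that look like the roll, the largest one is meant.

How it is judged:
On the way, in this order (a step that is already met when the one before it is completed fails the run):
1. the tray is held up clear of the table and the roll lies still under the handle, within 30 mm of the middle of the tray (height (world z) of tray above 0.04 m and x of roll in the frame of tray between -0.03 and 0.03 m and z of roll in the frame of tray below 0.06 m and contact force between tray and stand below 0.1 N and angular speed of roll below 1.2 rad/s), for 2.5 s.
2. the roll lies in the stand between the two rollers (x of roll in the frame of seat between -0.012 and 0.012 m and z of roll in the frame of seat between -0.012 and 0.012 m and linear speed of roll below 0.05 m/s), for 0.3 s.
At the end, for the whole second after the job is handed in: The roll lies at rest on both rollers of the stand (centre within 10 mm of its seat, axis within 0.12 rad of the rollers), and the empty tray stands level on the table (runners within 8 mm of it, tilt under 0.05 rad), at rest, released and clear of stand and roll (x of roll in the frame of seat between -0.01 and 0.01 m and z of roll in the frame of seat between -0.01 and 0.01 m and angle between the y axis of roll and the y axis of stand, either way round below 0.12 rad and linear speed of roll below 0.03 m/s and height (world z) of tray below 0.008 m and angle between tray's own z axis and vertical below 0.05 rad and linear speed of tray below 0.02 m/s and contact force between tray and stand below 0.2 N and contact force between tray and roll below 0.2 N); the robot touches nothing.
It fails at once if the roll falls on the table (height (world z) of roll below 0.044 m).
It fails at once if the roll runs or drops too fast (over 0.55 m/s) (linear speed of roll above 0.55 m/s).
It fails at once if the robot touches the roll (contact force between any of the fingers, the arm and roll above 0.5 N).
It fails at once if the flask, the tape or the book is moved by more than 25 mm (distance of any of flask, tape, book from where it was at the start of the episode above 0.025 m).
It also fails if it takes over 70 s, if anything falls off the work surface, if the arm or the gripper's body presses on something with over 40 N, if the wrist force passes 120 N, or if a joint passes its speed limit or range.

## Working session

There is one attempt and no reset: what is moved stays moved. The work goes in short steps, Python scripts to look and compute and a tool call to move; the robot and the scene stay as the last step left them, time stands still between calls to the robot, and variables do not carry over. Pictures are saved under pics/ and viewed, at most 10 in all, crops included, and the job is handed in when it is done.

Besides the shell and the picture viewer there is one more tool, called after "Request:" in YAML: its name, and indented under it one key for each argument. carry_out: Moves the arm, as the interface text tells. Its arguments: {"type":"object","properties":{"motion":{"type":"array"},"grip_force":{"type":"number"}},"required":["motion"]}

```bash
mkdir -p pics
cat > h.py <<'E'
import numpy as np, cv2
from rig import robot
def K(m):
    f=210/np.tan(np.radians(m["fov_y"])/2); return np.array([[f,0,m["cx"]],[0,f,m["cy"]],[0,0,1.]])
def T(name):
    m=robot.camera_model(name)
    if "T" in m: return m,np.array(m["T"])
    from scipy.spatial.transform import Rotation as R
    o=robot.get_obs(); W=np.eye(4); W[:3,:3]=R.from_euler('xyz',o["ee_rot"]).as_matrix(); W[:3,3]=o["tcp_pos"]
    return m,W@np.array(m["mount"])
def cloud(name):
    m,t=T(name); p,d=robot.read_camera(name)
    v,u=np.mgrid[:420,:560]; uv=np.stack([u,v],-1).reshape(-1,1,2).astype(float)
    n=cv2.undistortPoints(uv,K(m),np.array(m["dist"],float)).reshape(420,560,2)
    P=np.dstack([n,np.ones((420,560))])*d[...,None]
    return p,d,P@t[:3,:3].T+t[:3,3]
E
python3 - <<'E'
from h import *
o=robot.get_obs(); print({k:np.round(v,3).tolist() for k,v in o.items()})
for n in("top","side"):
    p,d,P=cloud(n); cv2.imwrite(f"pics/{n}0.png",p); np.savez(f"{n}0.npz",p=p,d=d,P=P); print(n,np.round(T(n)[1],3).tolist())
E
```

```text
{'clock': 0.0, 'joint_positions': [1.175, 0.218, 1.615, 0.0, 1.311, -0.112], 'qvel': [0.002, -0.0, 0.0, -0.001, 0.002, -0.002], 'tau': [-0.001, -39.685, -30.385, -0.0, 0.01, -0.0], 'tcp_pos': [0.175, 0.599, 0.255], 'ee_rot': [-3.139, -0.0, 2.858], 'contact_force': [0.622, 0.277, 0.467], 'moment': [-0.011, 0.028, -0.024], 'gripper_force': 0.0, 'finger_gap': 0.085}
top [[-0.025, -0.989, 0.145, 0.357], [-1.0, 0.024, -0.006, -0.025], [0.002, -0.145, -0.989, 1.32], [0.0, 0.0, 0.0, 1.0]]
side [[0.76, -0.369, 0.534, -0.158], [-0.649, -0.429, 0.628, -0.8], [-0.003, -0.825, -0.566, 0.828], [0.0, 0.0, 0.0, 1.0]]
```

View pics/top0.png

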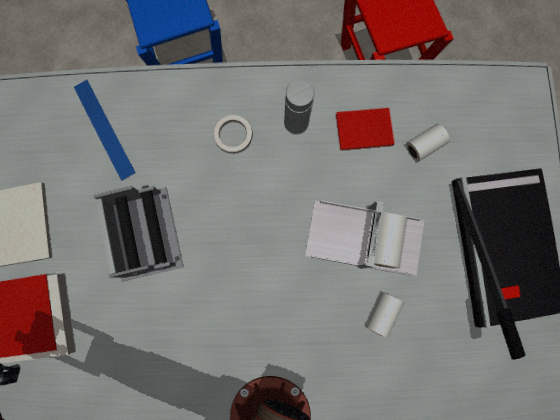

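View pics/side0.png

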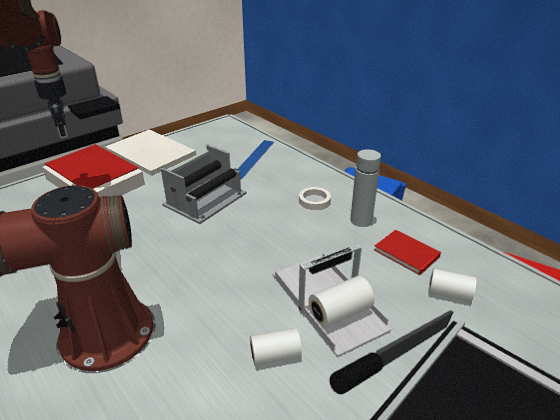

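The top view shows the tray at about px (365,238), with the roll on its right half (392,240). The handle is at (373,236). The stand is at (140,232), with dark rollers at about x=125 and x=155. The flask is at (298,108), the tape at (233,133) and the book at (365,128). In the side view the front roller is the lower one, facing the tray.

Run:
```python
from h import *
z=np.load("top0.npz"); P=z["P"]; d=z["d"]; p=z["p"].astype(int)
def box(u0,u1,v0,v1):
    m=np.zeros((420,560),bool); m[v0:v1,u0:u1]=1; return m&(d>0)
print("table z", np.median(P[box(250,290,200,300)][:,2]))
def rect(m,name):
    q=P[m]; r=cv2.minAreaRect(q[:,:2].astype(np.float32)); print(name,m.sum(),np.round(q.mean(0),4),"rect",np.round(r[0],4),np.round(r[1],4),round(r[2],2),"z95",np.round(np.percentile(q[:,2],[5,50,98]),4))
B=box(295,435,190,285)
Z=P[...,2]
sat=p.max(-1)-p.min(-1)
rect(B&(Z>.12),"handle>0.12"); 
rect(B&(Z>.075)&(Z<.1)&(p.min(-1)>150),"roll top")
rect(B&(Z>.04)&(Z<.1)&(p.min(-1)>120),"roll")
rect(B&(Z>.006)&(Z<.045),"tray")
rect(B&(Z>.02)&(Z<.034)&(d>0),"cheeks")
S=box(95,195,175,290)
rect(S&(Z>.012)&(Z<.3),"stand")
dark=p.max(-1)<50
n,l,st,c=cv2.connectedComponentsWithStats((S&dark&(Z>.06)&(Z<.12)).astype(np.uint8))
for i in range(1,n):
    if st[i,4]>150:
        rect(l==i,f"dark{i}"); q=P[l==i]; q=q[q[:,2]>np.percentile(q[:,2],98)-.004]
        vx,vy,x0,y0=cv2.fitLine(q[:,:2].astype(np.float32),cv2.DIST_HUBER,0,.01,.01).ravel(); print("  topline",q.mean(0),np.degrees(np.arctan2(vy,vx)))
rect(box(280,320,75,140)&(Z>.2)&(Z<.25),"flask"); rect(box(210,256,110,156)&(Z>.01)&(Z<.04),"tape"); rect(box(330,400,100,155)&(Z>.008)&(p[...,2]>100)&(p[...,1]<60),"book")
print(np.round(P[S&(Z>.125)].mean(0),4), np.round(T("top")[0]["fov_y"],2))
```

```text
table z 0.0010558688958961504
handle>0.12 557 [ 0.454  -0.2603  0.1466] rect [ 0.4546 -0.2614] [0.022  0.1573] 77.88 z95 [0.1304 0.1484 0.1533]
roll top 1005 [ 0.4439 -0.3125  0.0873] rect [ 0.4447 -0.3112] [0.0558 0.1304] 77.52 z95 [0.0815 0.0876 0.0939]
roll 1329 [ 0.4435 -0.3135  0.0849] rect [ 0.4427 -0.3165] [0.0704 0.1321] 77.71 z95 [0.0741 0.0862 0.0936]
tray 4581 [ 0.4586 -0.2402  0.0115] rect [ 0.4584 -0.2645] [0.3746 0.2522] 88.32 z95 [0.0066 0.0103 0.031 ]
cheeks 246 [ 0.4567 -0.2531  0.0284] rect [ 0.452 -0.262] [0.2673 0.1587] 77.97 z95 [0.0214 0.0288 0.0335]
stand 4150 [0.4796 0.3375 0.085 ] rect [0.48   0.3207] [0.2189 0.1618] 13.03 z95 [0.0136 0.0901 0.1408]
dark2 2202 [0.4868 0.3283 0.0903] rect [0.484  0.3299] [0.1939 0.1347] 11.11 z95 [0.0698 0.091  0.1065]
  topline [0.51048364 0.3566228  0.10713367] 12.61834
flask 697 [ 0.7721 -0.0892  0.2279] rect [ 0.7762 -0.0897] [0.0652 0.0644] 64.15 z95 [0.2094 0.23   0.2345]
tape 594 [0.7446 0.0842 0.0236] rect [0.7459 0.0847] [0.1031 0.1016] 88.55 z95 [0.0144 0.0242 0.0303]
book 1948 [ 0.7527 -0.2759  0.0187] rect [ 0.7534 -0.2759] [0.1059 0.1485] 4.57 z95 [0.0141 0.0188 0.0243]
[0.4726 0.3556 0.1356] 45.7
```

Run:
```python
from h import *
z=np.load("side0.npz"); P=z["P"]; d=z["d"]; p=z["p"].astype(int); Z=P[...,2]
def rect(m,name):
    q=P[m]; r=cv2.minAreaRect(q[:,:2].astype(np.float32)); print(name,m.sum(),np.round(q.mean(0),4),"rect",np.round(r[0],4),np.round(r[1],4),round(r[2],2),"z",np.round(np.percentile(q[:,2],[5,50,98]),4))
m=np.zeros((420,560),bool); m[235:355,270:400]=1; m&=d>0
print("table",np.median(Z[240:260,220:260]))
rect(m&(Z>.12)&(p.max(-1)<70),"grip black"); rect(m&(Z>.08)&(Z<.1)&(p.min(-1)>120),"roll top")
s=np.zeros((420,560),bool); s[140:225,155:250]=1; s&=d>0
n,l,st,c=cv2.connectedComponentsWithStats((s&(p.max(-1)<55)&(Z>.06)&(Z<.12)).astype(np.uint8))
for i in range(1,n):
    if st[i,4]>60:
        rect(l==i,f"dark{i}"); q=P[l==i]; q=q[q[:,2]>np.percentile(q[:,2],98)-.006]
        vx,vy,x0,y0=cv2.fitLine(q[:,:2].astype(np.float32),cv2.DIST_HUBER,0,.01,.01).ravel(); print("  topline",q.mean(0),np.degrees(np.arctan2(vy,vx)))
```

```text
table 0.0005044923974832916
grip black 579 [ 0.3983 -0.369   0.1602] rect [ 0.3718 -0.3954] [0.3591 0.1087] 58.55 z [0.1263 0.1453 0.2254]
roll top 922 [ 0.4429 -0.3187  0.0865] rect [ 0.4525 -0.3155] [0.065  0.1522] 85.43 z [0.0812 0.087  0.0912]
dark1 374 [0.4904 0.341  0.0925] rect [0.4735 0.352 ] [0.197  0.0728] 21.14 z [0.0789 0.0944 0.1022]
  topline [0.49101302 0.34422442 0.09917283] 14.518604
dark2 443 [0.4892 0.2733 0.0832] rect [0.4946 0.2809] [0.1973 0.0557] 21.71 z [0.0706 0.0847 0.0925]
  topline [0.48678694 0.27789065 0.0892929 ] 12.268236
```

Request:
carry_out:
  motion:
    - [-1, 0, 0, 0, -4.1]
    - [-1, -15, -17, 0, 0]
    - [-1, -24, -28, 0, 0]
    - [-1, -24, -28, 0, 0]
    - [-1, -24, -28, 0, 0]
    - [-1, -24, -28, 0, 0]
    - [-1, -24, -28, 0, 0]
    - [-1, -24, -28, 0, 0]
    - [-1, -24, -28, 0, 0]
    - [-1, -24, -28, 0, 0]

```text
clock: 0.93
tcp_pos: [0.3267, 0.319, 0.2558]
ee_rot: [-3.141, -0.0, 2.93]
contact_force: [1.0, 0.1, 0.5]
finger_gap: 0.0857
gripper_force: 0.0
```

Run:
```python
from h import *
o=robot.get_obs(); print(o["clock"],np.round(o["tcp_pos"],4),np.round(o["ee_rot"],4))
# stand rollers
for n,(u0,u1,v0,v1) in (("top",(95,195,175,290)),("side",(155,250,140,225))):
    z=np.load(n+"0.npz");P=z["P"];p=z["p"].astype(int);d=z["d"]
    m=np.zeros((420,560),bool);m[v0:v1,u0:u1]=1
    m&=(d>0)&(p.max(-1)<60)&(P[...,2]>.06)&(P[...,2]<.125)
    q=P[m]; a=np.radians(13.0); s=np.array([-np.sin(a),np.cos(a)]);t=np.array([np.cos(a),np.sin(a)])
    c=q[:,:2]@s; w=q[:,:2]@t
    ed=np.arange(c.min(),c.max(),.006)
    for e in ed:
        k=(c>=e)&(c<e+.006)
        if k.sum()>15: print(n,round(e+.003,4),k.sum(),"z %.4f"%np.median(q[k,2]),"w %.3f %.3f"%tuple(np.percentile(w[k],[1,99])))
```

```text
0.9333 [0.3267 0.319  0.2558] [-3.1411e+00 -3.0000e-04  2.9299e+00]
top 0.151 155 z 0.0812 w 0.449 0.635
top 0.157 206 z 0.0874 w 0.435 0.632
top 0.163 186 z 0.0904 w 0.436 0.635
top 0.169 172 z 0.0902 w 0.445 0.630
top 0.175 137 z 0.0881 w 0.435 0.632
top 0.181 18 z 0.0864 w 0.441 0.639
top 0.187 22 z 0.0915 w 0.438 0.638
top 0.193 16 z 0.0813 w 0.439 0.638
top 0.205 17 z 0.0894 w 0.439 0.639
top 0.217 186 z 0.0917 w 0.439 0.638
top 0.223 225 z 0.0973 w 0.442 0.639
top 0.229 190 z 0.1002 w 0.436 0.638
top 0.235 183 z 0.0999 w 0.434 0.638
top 0.241 142 z 0.0979 w 0.438 0.638
top 0.247 35 z 0.0958 w 0.439 0.639
top 0.259 23 z 0.0894 w 0.439 0.639
top 0.265 17 z 0.1053 w 0.439 0.639
top 0.271 36 z 0.0993 w 0.439 0.639
top 0.277 330 z 0.0787 w 0.454 0.636
side 0.1466 58 z 0.0776 w 0.448 0.632
side 0.1526 196 z 0.0809 w 0.437 0.634
side 0.1586 107 z 0.0878 w 0.432 0.634
side 0.1646 66 z 0.0894 w 0.432 0.632
side 0.1706 32 z 0.0885 w 0.433 0.623
side 0.2126 65 z 0.0891 w 0.478 0.632
side 0.2186 166 z 0.0907 w 0.477 0.634
side 0.2246 85 z 0.0981 w 0.436 0.636
side 0.2306 44 z 0.1002 w 0.433 0.638
side 0.2366 26 z 0.0986 w 0.434 0.625
```

Request:
carry_out:
  motion:
    - [-1, -18, -26, 0, 0]
    - [-1, -18, -26, 0, 0]
    - [-1, -18, -26, 0, 0]
    - [-1, -18, -26, 0, 0]
    - [-1, -18, -26, 0, 0]
    - [-1, -18, -26, 0, 0]
    - [-1, -18, -26, 0, 0]
    - [-1, -18, -26, 0, 0]
    - [-1, -18, -26, 0, 0]
    - [-1, -18, -26, 0, 0]

```text
clock: 1.77
tcp_pos: [0.4477, 0.0272, 0.2559]
ee_rot: [3.142, -0.0, 2.929]
contact_force: [-0.7, 0.8, 1.1]
finger_gap: 0.0853
gripper_force: 0.0
```

Request:
carry_out:
  motion:
    - [-1, -8, -32, 0, 0]
    - [-1, -8, -32, 0, 0]
    - [-1, -8, -32, 0, 0]
    - [-1, -8, -32, 0, 0]
    - [-1, -8, -32, 0, 0]
    - [-1, -8, -32, 0, 0]
    - [-1, -8, -32, 0, 0]
    - [-1, -8, -32, 0, 0]
    - [-1, -3, -25, 0, 0]
    - [-1, 0, 0, 0, 0]

```text
clock: 2.6
tcp_pos: [0.4534, -0.2643, 0.256]
ee_rot: [-3.139, -0.0, 2.925]
contact_force: [0.4, -0.2, -0.1]
finger_gap: 0.0853
gripper_force: 0.0
```

Run:
```python
from h import *
p,d,P=cloud("wrist"); o=robot.get_obs(); cv2.imwrite("pics/w1.png",p); np.savez("w1.npz",p=p,d=d,P=P)
print(o["clock"],np.round(o["tcp_pos"],4),np.round(o["ee_rot"],4))
Z=P[...,2]; ok=(d>0)
def rect(m,n):
    q=P[m]; r=cv2.minAreaRect(q[:,:2].astype(np.float32)); print(n,m.sum(),np.round(q.mean(0),4),np.round(r[0],4),np.round(r[1],4),round(r[2],2))
near=ok&(np.hypot(P[...,0]-.4546,P[...,1]+.2615)<.18)
rect(near&(Z>.142)&(Z<.155),"handle"); rect(near&(Z>.08)&(Z<.095),"rolltop"); rect(near&(Z>.023)&(Z<.033),"cheek")
```

```text
2.65 [ 0.4535 -0.262   0.2557] [ 3.1413e+00 -1.0000e-03  2.9257e+00]
handle 4024 [ 0.4496 -0.2599  0.148 ] [ 0.4566 -0.2616] [0.022  0.1569] 78.05
rolltop 6505 [ 0.442  -0.31    0.0862] [ 0.4546 -0.2949] [0.0892 0.1407] 77.99
cheek 1313 [ 0.4397 -0.2499  0.0285] [ 0.4081 -0.251 ] [0.2694 0.25  ] 78.0
```

Request:
carry_out:
  motion:
    - [-1, -2, 1, 10, -0.4]
    - [-1, 0, 0, 18, 0]
    - [-1, 0, 0, 18, 0]
    - [-1, 0, 0, 18, 0]
    - [-1, 0, 0, 18, 0]
    - [-1, 0, 0, 16, 0]
    - [-1, 0, 0, 10, 0]
    - [-1, 0, 0, 6, 0]
    - [-1, 0, 0, 0, 0]
    - [-1, 0, 0, 0, 0]

```text
clock: 3.48
tcp_pos: [0.4565, -0.259, 0.1424]
ee_rot: [3.142, 0.0, 2.937]
contact_force: [0.1, -0.6, -0.1]
finger_gap: 0.0852
gripper_force: 0.0
```

Request:
carry_out:
  motion:
    - [0, 0, 0, 0, 0]
    - [0.3, 0, 0, 0, 0]
    - [0.5, 0, 0, 0, 0]
    - [0.7, 0, 0, 0, 0]
    - [0.8, 0, 0, 0, 0]
    - [0.9, 0, 0, 0, 0]
    - [1, 0, 0, 0, 0]
    - [1, 0, 0, 0, 0]
    - [1, 0, 0, 0, 0]
    - [1, 0, 0, 0, 0]
  grip_force: 120

```text
clock: 4.32
tcp_pos: [0.4566, -0.2606, 0.1433]
ee_rot: [-3.14, 0.001, 2.936]
contact_force: [-2.2, -3.6, 5.0]
finger_gap: 0.0139
gripper_force: 118.0
```

```bash
cat > m.py <<'E'
from h import *
from scipy.spatial.transform import Rotation as R
def meas(name="top",roll=True):
    # roll and tray measured in tool heading frame: a=along tray x (tool y), b=tray y
    o=robot.get_obs(); p,d,P=cloud(name); t=np.array(o["tcp_pos"]); M=R.from_euler('xyz',o["ee_rot"]).as_matrix()
    y=M[:2,1]/np.hypot(*M[:2,1]); Z0=t[2]-.142   # tray height
    q=P-np.r_[t[:2],Z0]; a=q[...,:2]@y; b=q[...,:2]@np.array([-y[1],y[0]]); z=q[...,2]
    pm=p.astype(int); ok=(d>0)&(abs(b)<.064)
    k=ok&(abs(a)<.16)&(z>.045)&(z<.1)&(pm.min(-1)>90)
    A,Z=a[k],z[k]
    c=np.nan
    if k.sum()>100:  # circle of radius 40 about (c, zc)
        from scipy.optimize import least_squares
        s=least_squares(lambda v:np.hypot(A-v[0],Z-v[1])-.04,[np.median(A),.049],loss='soft_l1',f_scale=.002).x; c=s
    dk=ok&(z>0)&(z<.02)&(abs(a)<.145)
    if np.ndim(c): dk&=abs(a-c[0])>.05
    tl=np.polyfit(a[dk],z[dk],1) if dk.sum()>200 else [np.nan]*2
    print("t %.2f tcp %s rot %s gap %.4f | roll a,z %s n %d | deck slope %.4f z0 %.4f n %d"%(o["clock"],np.round(t,4),np.round(o["ee_rot"],4),o["finger_gap"],np.round(c,4),k.sum(),tl[0],tl[1],dk.sum()))
    return p,d,P
E
python3 - <<'E'
from m import *
meas("top");meas("wrist");meas("side")
o=robot.get_obs();print(o["gripper_force"],o["contact_force"])
E
```

```text
t 4.32 tcp [ 0.4566 -0.2606  0.1433] rot [-3.1397e+00  1.2000e-03  2.9365e+00] gap 0.0139 | roll a,z [-0.0534  0.0487] n 429 | deck slope 0.0018 z0 0.0087 n 2112
t 4.37 tcp [ 0.4565 -0.2606  0.1432] rot [-3.1396e+00  1.1000e-03  2.9364e+00] gap 0.0141 | roll a,z [-0.0517  0.0475] n 16847 | deck slope 0.0012 z0 0.0078 n 25249
t 4.42 tcp [ 0.4565 -0.2606  0.1432] rot [-3.1396e+00  1.2000e-03  2.9364e+00] gap 0.0145 | roll a,z [-0.0533  0.0481] n 1702 | deck slope 0.0016 z0 0.0082 n 1854
117.96720345737413 [-2.22988628 -3.47675003  5.81993435]
```

Run:
```python
import numpy as np
z=np.load("top0.npz");P=z["P"];d=z["d"]
for y in np.arange(-.6,-.43,.02):
    k=(d>0)&(P[...,0]>.28)&(P[...,0]<.62)&(P[...,1]>y)&(P[...,1]<y+.02)
    print(round(y,2),k.sum(),np.round(np.percentile(P[k][:,2],[50,99]),3))
```

```text
-0.6 618 [0.037 0.045]
-0.58 559 [0.037 0.051]
-0.56 747 [0.038 0.053]
-0.54 1749 [0.037 0.216]
-0.52 1516 [0.004 0.142]
-0.5 885 [0.001 0.007]
-0.48 891 [0.001 0.007]
-0.46 897 [0.001 0.007]
-0.44 889 [0.001 0.008]
```

Request:
carry_out:
  motion:
    - [1, 0, 0, -5, 0]
    - [1, 0, -3, -8, 0]
    - [1, 0, -8, -8, 0]
    - [1, 0, -12, -8, 0]
    - [1, 0, -13, -8, 0]
    - [1, 0, -13, -8, 0]
    - [1, 0, -12, -7, 0]
    - [1, 0, -8, -5, 0]
    - [1, 0, -3, -3, 0]
    - [1, 0, 0, 0, 0]

```text
clock: 5.3
tcp_pos: [0.4417, -0.3316, 0.2035]
ee_rot: [-3.141, 0.002, 2.935]
contact_force: [1.1, -0.1, -7.8]
finger_gap: 0.0142
gripper_force: 117.4
```

Run:
```python
from m import *
for i in range(3): p,d,P=meas("wrist")
meas("top")
cv2.imwrite("pics/w2.png",p)
print(robot.get_obs()["contact_force"])
```

```text
t 5.30 tcp [ 0.4417 -0.3316  0.2035] rot [-3.1406e+00  1.8000e-03  2.9346e+00] gap 0.0142 | roll a,z [-0.0283  0.0475] n 11503 | deck slope 0.0019 z0 0.0077 n 29740
t 5.35 tcp [ 0.4415 -0.3305  0.2026] rot [3.1412e+00 6.0000e-04 2.9352e+00] gap 0.0142 | roll a,z [-0.0309  0.0475] n 12066 | deck slope 0.0035 z0 0.0077 n 29496
t 5.40 tcp [ 0.4413 -0.3297  0.202 ] rot [ 3.1404e+00 -6.0000e-04  2.9358e+00] gap 0.0144 | roll a,z [-0.0332  0.0474] n 12593 | deck slope 0.0044 z0 0.0077 n 29033
t 5.45 tcp [ 0.4412 -0.3292  0.2016] rot [ 3.1400e+00 -1.4000e-03  2.9364e+00] gap 0.0142 | roll a,z [-0.0371  0.0483] n 213 | deck slope 0.0038 z0 0.0087 n 2883
[-0.46875269  0.22792354 -7.93402365]
```

Run:
```python
import numpy as np
z=np.load("top0.npz");P=z["P"];d=z["d"]
for x in np.arange(.1,.7,.05):
    k=(d>0)&(P[...,0]>x)&(P[...,0]<x+.05)&(P[...,1]<-.5)&(P[...,1]>-.75)&(P[...,2]>.06)
    if k.sum()>3: q=P[k]; print(round(x,2),k.sum(),"y",np.round(np.percentile(q[:,1],[2,98]),3),"z",np.round(np.percentile(q[:,2],[2,50,98]),3))
z=np.load("side0.npz");P=z["P"];d=z["d"]
print("side")
for x in np.arange(.1,.7,.05):
    k=(d>0)&(P[...,0]>x)&(P[...,0]<x+.05)&(P[...,1]<-.5)&(P[...,1]>-.75)&(P[...,2]>.06)
    if k.sum()>3: q=P[k]; print(round(x,2),k.sum(),"y",np.round(np.percentile(q[:,1],[2,98]),3),"z",np.round(np.percentile(q[:,2],[2,50,98]),3))
```

```text
0.15 264 y [-0.561 -0.531] z [0.241 0.258 0.271]
0.2 355 y [-0.555 -0.526] z [0.218 0.238 0.255]
0.25 273 y [-0.55  -0.524] z [0.176 0.217 0.231]
0.3 242 y [-0.538 -0.526] z [0.151 0.186 0.211]
0.35 223 y [-0.533 -0.522] z [0.125 0.163 0.186]
0.4 208 y [-0.528 -0.516] z [0.101 0.139 0.163]
0.45 199 y [-0.523 -0.511] z [0.08  0.114 0.137]
0.5 163 y [-0.518 -0.507] z [0.063 0.092 0.114]
0.55 89 y [-0.513 -0.503] z [0.062 0.076 0.088]
side
0.15 628 y [-0.565 -0.536] z [0.242 0.258 0.269]
0.2 429 y [-0.562 -0.533] z [0.22  0.241 0.255]
0.25 266 y [-0.556 -0.533] z [0.18  0.221 0.232]
0.3 257 y [-0.54 -0.53] z [0.154 0.186 0.211]
0.35 217 y [-0.535 -0.525] z [0.129 0.162 0.187]
0.4 186 y [-0.53  -0.519] z [0.103 0.137 0.161]
0.45 161 y [-0.525 -0.515] z [0.079 0.113 0.137]
0.5 134 y [-0.519 -0.51 ] z [0.062 0.09  0.113]
0.55 65 y [-0.515 -0.505] z [0.062 0.074 0.089]
```

Request:
carry_out:
  motion:
    - [1, 0, -2, -18, 0]
    - [1, 0, -6, -36, 0]
    - [1, 0, -12, -40, 0]
    - [1, 0, -20, -36, 0]
    - [1, 0, -28, -30, 0]
    - [1, 0, -30, -15, 0]
    - [1, 0, -28, -6, 0]
    - [1, 0, -18, 0, 0]
    - [1, 0, -8, 0, 0]
    - [1, 0, -2, 0, 0]

```text
clock: 6.33
tcp_pos: [0.4096, -0.4812, 0.3815]
ee_rot: [3.14, -0.002, 2.935]
contact_force: [0.9, 1.0, -9.4]
finger_gap: 0.0139
gripper_force: 118.1
```

Run:
```python
from m import *
for i in range(3): p,d,P=meas("wrist")
```

```text
t 6.33 tcp [ 0.4096 -0.4812  0.3815] rot [ 3.1398e+00 -2.2000e-03  2.9352e+00] gap 0.0139 | roll a,z [0.0146 0.0476] n 9587 | deck slope 0.0032 z0 0.0077 n 30593
t 6.38 tcp [ 0.4099 -0.4803  0.3813] rot [ 3.1387e+00 -2.3000e-03  2.9360e+00] gap 0.0143 | roll a,z [0.0107 0.0477] n 9440 | deck slope 0.0044 z0 0.0077 n 30768
t 6.43 tcp [ 0.4102 -0.4795  0.3814] rot [ 3.1382e+00 -2.2000e-03  2.9367e+00] gap 0.0141 | roll a,z [0.0068 0.0476] n 9244 | deck slope 0.0051 z0 0.0077 n 30866
```

Request:
carry_out:
  motion:
    - [1, 0, -10, -4, 0]
    - [1, 0, -8.5, -8, 3]
    - [1, -0.4, -8.5, -8, 6]
    - [1, -1.3, -8.4, -8, 7]
    - [1, -2.3, -8.2, -8, 7]
    - [1, -3.3, -7.8, -8, 7]
    - [1, -4.3, -7.4, -4, 7]
    - [1, -5.1, -6.8, 0, 7]
    - [1, -5.9, -6.1, 0, 7]
    - [1, -6.6, -5.3, 0, 7]

```text
clock: 7.32
tcp_pos: [0.3928, -0.5654, 0.4316]
ee_rot: [-3.142, 0.0, 1.919]
contact_force: [0.6, 0.4, -8.2]
finger_gap: 0.0139
gripper_force: 118.1
```

Request:
carry_out:
  motion:
    - [1, -7.2, -4.5, 0, 7]
    - [1, -7.7, -3.6, 0, 7]
    - [1, -8.1, -2.6, 0, 7]
    - [1, -8.3, -1.6, 0, 6]
    - [1, -8.5, -0.7, 0, 4]
    - [1, -8.5, 0, 0, 1]
    - [1, -6, 0, 0, 0]
    - [1, -3, 0, 0, 0]
    - [1, 0, 0, 0, 0]
    - [1, 0, 0, 0, 0]

```text
clock: 8.15
tcp_pos: [0.3806, -0.6239, 0.4311]
ee_rot: [-3.141, -0.001, 1.366]
contact_force: [-0.1, 0.9, -7.3]
finger_gap: 0.0141
gripper_force: 118.2
```

Run:
```python
from m import *
for i in range(3): p,d,P=meas("wrist")
cv2.imwrite("pics/w3.png",p)
```

```text
t 8.15 tcp [ 0.3806 -0.6239  0.4311] rot [-3.1414e+00 -9.0000e-04  1.3664e+00] gap 0.0141 | roll a,z [0.0043 0.0474] n 8885 | deck slope 0.0019 z0 0.0075 n 30606
t 8.20 tcp [ 0.3807 -0.6238  0.4312] rot [-3.1416e+00 -7.0000e-04  1.3665e+00] gap 0.0145 | roll a,z [0.0043 0.0474] n 8898 | deck slope 0.0020 z0 0.0075 n 30596
t 8.25 tcp [ 0.3807 -0.6237  0.4313] rot [ 3.1416e+00 -5.0000e-04  1.3664e+00] gap 0.0139 | roll a,z [0.0043 0.0474] n 8898 | deck slope 0.0021 z0 0.0075 n 30601
```

Request:
carry_out:
  motion:
    - [1, 0, 0, 0, 0]
    - [1, 0, 0, 0, 0]
    - [1, 0, 0, 0, 0]
    - [1, 0, 0, 0, 0]
    - [1, 0, 0, 0, 0]
    - [1, 0, 0, 0, 0]
    - [1, 0, 0, 0, 0]
    - [1, 0, 0, 0, 0]
    - [1, 0, 0, 0, 0]
    - [1, 0, 0, 0, 0]

```text
clock: 9.13
tcp_pos: [0.3804, -0.6242, 0.4312]
ee_rot: [-3.142, -0.0, 1.366]
contact_force: [0.1, -0.3, -7.1]
finger_gap: 0.014
gripper_force: 118.2
```

Request:
carry_out:
  motion:
    - [1, 0, 0, 0, 0]
    - [1, 0, 0, 0, 0]
    - [1, 0, 0, 0, 0]
    - [1, 0, 0, 0, 0]
    - [1, 0, 0, 0, 0]
    - [1, 0, 0, 0, 0]
    - [1, 0, 0, 0, 0]
    - [1, 0, 0, 0, 0]
    - [1, 0, 0, 0, 0]
    - [1, 0, 0, 0, 0]

```text
clock: 9.97
tcp_pos: [0.3805, -0.6242, 0.4312]
ee_rot: [3.142, 0.0, 1.366]
contact_force: [-0.2, 0.5, -8.2]
finger_gap: 0.0143
gripper_force: 118.2
```

Run:
```python
from m import *
for i in range(2): p,d,P=meas("wrist")
```

```text
t 9.97 tcp [ 0.3805 -0.6242  0.4312] rot [3.1416 0.     1.3656] gap 0.0143 | roll a,z [0.0043 0.0474] n 8895 | deck slope 0.0020 z0 0.0075 n 30594
t 10.02 tcp [ 0.3805 -0.6242  0.4313] rot [3.1416e+00 1.0000e-04 1.3656e+00] gap 0.0142 | roll a,z [0.0043 0.0474] n 8893 | deck slope 0.0020 z0 0.0075 n 30620
```

Request:
carry_out:
  motion:
    - [1, 0, 0, 0, 0]
    - [1, 0, 0, 0, 0]
    - [1, 0, 0, 0, 0]
    - [1, 0, 0, 0, 0]
    - [1, 0, 0, 0, 0]
    - [1, 0, 0, 0, 0]
    - [1, 0, 0, 0, 0]
    - [1, 0, 0, 0, 0]
    - [1, 0, 0, 0, 0]
    - [1, 0, 0, 0, 0]

```text
clock: 10.9
tcp_pos: [0.3805, -0.6242, 0.4312]
ee_rot: [3.142, 0.0, 1.366]
contact_force: [0.7, 0.2, -8.0]
finger_gap: 0.0143
gripper_force: 118.2
```

Request:
carry_out:
  motion:
    - [1, 0, 0, 0, 0]
    - [1, 0, 0, 0, 0]
    - [1, 0, 0, 0, 0]
    - [1, 0, 0, 0, 0]
    - [1, 0, 0, 0, 0]
    - [1, 0, 0, 0, 0]
    - [1, 0, 0, 0, 0]
    - [1, 0, 0, 0, 0]
    - [1, 0, 0, 0, 0]
    - [1, 0, 0, 0, 0]

```text
clock: 11.73
tcp_pos: [0.3804, -0.6242, 0.4312]
ee_rot: [-3.142, -0.0, 1.365]
contact_force: [-0.7, 0.1, -8.2]
finger_gap: 0.0143
gripper_force: 118.2
```

Run:
```python
from m import *
for i in range(2): p,d,P=meas("wrist")
```

```text
t 11.73 tcp [ 0.3804 -0.6242  0.4312] rot [-3.1416 -0.      1.3655] gap 0.0143 | roll a,z [0.0042 0.0474] n 8901 | deck slope 0.0020 z0 0.0075 n 30590
t 11.78 tcp [ 0.3804 -0.6242  0.4312] rot [-3.1416 -0.      1.3655] gap 0.0145 | roll a,z [0.0042 0.0474] n 8897 | deck slope 0.0020 z0 0.0075 n 30618
```

Request:
carry_out:
  motion:
    - [1, 0, 0, 0, 2.5]
    - [1, 0, 0, 0, 3]
    - [1, 0, 0, 0, 1.8]
    - [1, 3, 0, 0, 0]
    - [1, 8, 0, 0, 0]
    - [1, 14, 0, 0, 0]
    - [1, 20, 0, 0, 0]
    - [1, 26, 0, 0, 0]
    - [1, 30, 0, 0, 0]
    - [1, 30, 0, 0, 0]

```text
clock: 12.67
tcp_pos: [0.4235, -0.4986, 0.4312]
ee_rot: [3.141, -0.001, 1.239]
contact_force: [0.4, 0.0, -6.8]
finger_gap: 0.0143
gripper_force: 118.0
```

Request:
carry_out:
  motion:
    - [1, 30, 0, 0, 0]
    - [1, 30, 0, 0, 0]
    - [1, 30, 0, 0, 0]
    - [1, 30, 0, 0, 0]
    - [1, 30, 0, 0, 0]
    - [1, 30, 0, 0, 0]
    - [1, 30, 0, 0, 0]
    - [1, 30, 0, 0, 0]
    - [1, 30, 0, 0, 0]
    - [1, 30, 0, 0, 0]

```text
clock: 13.5
tcp_pos: [0.5211, -0.2145, 0.4319]
ee_rot: [3.141, -0.0, 1.239]
contact_force: [-0.7, -0.4, -8.4]
finger_gap: 0.0138
gripper_force: 118.1
```

Request:
carry_out:
  motion:
    - [1, 30, 0, 2, 0]
    - [1, 30, 0, 5, 0]
    - [1, 26, 0, 7, 0]
    - [1, 22, 0, 7, 0]
    - [1, 17, 0, 7, 0]
    - [1, 11, 0, 5, 0]
    - [1, 6, 0, 2, 0]
    - [1, 2, 0, 0, 0]
    - [1, 0, 0, 0, 0]
    - [1, 0, 0, 0, 0]

```text
clock: 14.33
tcp_pos: [0.5682, -0.0817, 0.397]
ee_rot: [3.14, 0.001, 1.237]
contact_force: [-0.1, -0.3, -8.7]
finger_gap: 0.0144
gripper_force: 118.0
```

Run:
```python
from m import *
for i in range(3): p,d,P=meas("wrist")
```

```text
t 14.33 tcp [ 0.5682 -0.0817  0.397 ] rot [3.1403e+00 1.0000e-03 1.2373e+00] gap 0.0144 | roll a,z [0.0033 0.0474] n 8874 | deck slope 0.0032 z0 0.0075 n 30637
t 14.38 tcp [ 0.5683 -0.0818  0.397 ] rot [3.1402e+00 8.0000e-04 1.2370e+00] gap 0.0144 | roll a,z [0.0033 0.0474] n 8868 | deck slope 0.0033 z0 0.0075 n 30639
t 14.43 tcp [ 0.5682 -0.0818  0.3969] rot [3.1404e+00 5.0000e-04 1.2368e+00] gap 0.0141 | roll a,z [0.0033 0.0474] n 8871 | deck slope 0.0031 z0 0.0075 n 30626
```

Run:
```python
from h import *
for n,(u0,u1,v0,v1) in (("top",(95,195,175,290)),("side",(155,250,140,225))):
    z=np.load(n+"0.npz");P=z["P"];p=z["p"].astype(int);d=z["d"]
    m=np.zeros((420,560),bool);m[v0:v1,u0:u1]=1
    m&=(d>0)&(p.max(-1)<60)&(P[...,2]>.07)&(P[...,2]<.108)
    q=P[m]
    from scipy.optimize import least_squares
    def f(v):
        s=np.array([-np.sin(v[0]),np.cos(v[0])]); c=q[:,:2]@s
        r1=np.hypot(c-v[1],q[:,2]-.075)-.015; r2=np.hypot(c-v[1]-.066,q[:,2]-.085)-.015
        return np.where(abs(r1)<abs(r2),r1,r2)
    r=least_squares(f,[np.radians(13),.166],loss='soft_l1',f_scale=.002); a=r.x[0]
    w=q[:,:2]@np.array([np.cos(a),np.sin(a)]); lo,hi=np.percentile(w[abs(f(r.x))<.003],[1,99])
    print(n,np.degrees(a),r.x[1],lo,hi,"F",r.x[1]*np.array([-np.sin(a),np.cos(a)])+(lo+hi)/2*np.array([np.cos(a),np.sin(a)]))
```

```text
top 12.395581146827595 0.17309455389508227 0.44758409229124274 0.6320064243509206 F [0.49005553 0.28493197]
side 12.482045789804072 0.169429475018125 0.450110985427964 0.6325800113672956 F [0.49193072 0.28242779]
```

Request:
carry_out:
  motion:
    - [1, 0, 0, 0, -3]
    - [1, 0, 0, 0, -6]
    - [1, 0, 0, 0, -7]
    - [1, 0, 0, 0, -7]
    - [1, 0, 0, 0, -6]
    - [1, 0, 0, 0, -2.6]
    - [1, 0, 0.5, 0, 0]
    - [1, 0, 1, 0, 0]
    - [1, 0, 1, 0, 0]
    - [1, 0, 0.3, 0, 0]

```text
clock: 15.32
tcp_pos: [0.5712, -0.0803, 0.3963]
ee_rot: [3.141, 0.0, 1.789]
contact_force: [0.4, -0.2, -7.7]
finger_gap: 0.0143
gripper_force: 118.1
```

Request:
carry_out:
  motion:
    - [1, -3, 0, 0, 0]
    - [1, -8, 0, 0, 0]
    - [1, -14, 0, 0, 0]
    - [1, -17, 0, 0, 0]
    - [1, -17, 0, 0, 0]
    - [1, -16, 0, 0, 0]
    - [1, -13, 0, 0, 0]
    - [1, -8, 0, 0, 0]
    - [1, -4, 0, 0, 0]
    - [1, 0, 0, 0, 0]

```text
clock: 16.15
tcp_pos: [0.5928, -0.1789, 0.3959]
ee_rot: [-3.141, -0.0, 1.788]
contact_force: [-0.4, 0.4, -7.9]
finger_gap: 0.0139
gripper_force: 118.1
```

Run:
```python
from m import *
for i in range(2): p,d,P=meas("wrist")
o=robot.get_obs(); a=np.radians(12.45); s=np.array([-np.sin(a),np.cos(a)]);t=np.array([np.cos(a),np.sin(a)])
D=np.array([.5234,.1342])-o["tcp_pos"][:2]; print("to go along s %.4f lateral t %.4f, heading %.2f"%(D@s,D@t,np.degrees(o["ee_rot"][2])-90))
```

```text
t 16.15 tcp [ 0.5928 -0.1789  0.3959] rot [-3.1412e+00 -3.0000e-04  1.7882e+00] gap 0.0139 | roll a,z [0.0038 0.0475] n 8934 | deck slope 0.0020 z0 0.0076 n 30662
t 16.20 tcp [ 0.5926 -0.1778  0.396 ] rot [-3.1413e+00 -1.2000e-03  1.7891e+00] gap 0.0142 | roll a,z [0.0037 0.0475] n 8935 | deck slope 0.0020 z0 0.0076 n 30649
to go along s 0.3190 lateral t -0.0004, heading 12.55
```

Request:
carry_out:
  motion:
    - [1, 4, 0, 0, 0]
    - [1, 9, 0, 0, 0]
    - [1, 14, 0, 0, 0]
    - [1, 16.7, 0, 0, -3]
    - [1, 16.7, 0.9, 0, -6]
    - [1, 16.5, 2.6, 0, -7]
    - [1, 16.1, 4.6, 0, -7]
    - [1, 15.4, 6.5, 4, -7]
    - [1, 14.5, 8.4, 10, -7]
    - [1, 13.3, 10, 15, -7]

```text
clock: 17.08
tcp_pos: [0.5615, -0.0346, 0.3696]
ee_rot: [3.139, 0.004, 2.565]
contact_force: [1.2, -0.5, -8.0]
finger_gap: 0.0142
gripper_force: 118.1
```

Request:
carry_out:
  motion:
    - [1, 12, 11.6, 16, -7]
    - [1, 10.5, 13, 16, -7]
    - [1, 8.8, 14.2, 16, -7]
    - [1, 7.1, 15.1, 16, -7]
    - [1, 5.2, 15.9, 16, -7]
    - [1, 3.2, 16.4, 16, -7]
    - [1, 1.2, 16.7, 16, -3.9]
    - [1, 0, 16.7, 12, 0]
    - [1, 0, 14, 8, 0]
    - [1, 0, 10, 4, 0]

```text
clock: 17.92
tcp_pos: [0.5247, 0.1195, 0.2299]
ee_rot: [3.14, -0.003, -2.922]
contact_force: [-0.9, -0.5, -8.0]
finger_gap: 0.0139
gripper_force: 118.1
```

Request:
carry_out:
  motion:
    - [1, 0, 8, 0, 0]
    - [1, 0, 5, 0, 0]
    - [1, 0, 3, 0, 0]
    - [1, 0, 1, 0, 0]
    - [1, 0, 0, 0, 0]
    - [1, 0, 0, 0, 0]
    - [1, 0, 0, 0, 0]
    - [1, 0, 0, 0, 0]
    - [1, 0, 0, 0, 0]
    - [1, 0, 0, 0, 0]

```text
clock: 18.75
tcp_pos: [0.5236, 0.133, 0.2311]
ee_rot: [-3.141, -0.0, -2.925]
contact_force: [-0.9, 0.1, -7.7]
finger_gap: 0.0143
gripper_force: 118.1
```

Run:
```python
from m import *
for i in range(3): p,d,P=meas("wrist")
o=robot.get_obs(); a=np.radians(12.45); s=np.array([-np.sin(a),np.cos(a)]);t=np.array([np.cos(a),np.sin(a)])
D=np.array([.5234,.1342])-o["tcp_pos"][:2]; print("to go along s %.4f lateral t %.4f, heading %.2f"%(D@s,D@t,np.degrees(o["ee_rot"][2])-90), o["contact_force"])
```

```text
t 18.75 tcp [0.5236 0.133  0.2311] rot [-3.1414e+00 -2.0000e-04 -2.9249e+00] gap 0.0143 | roll a,z [0.0686 0.0475] n 18478 | deck slope -0.0008 z0 0.0078 n 22339
t 18.80 tcp [0.5236 0.1331 0.2312] rot [-3.1414e+00 -1.0000e-04 -2.9247e+00] gap 0.0142 | roll a,z [0.0712 0.0475] n 18690 | deck slope -0.0011 z0 0.0077 n 22060
t 18.85 tcp [0.5235 0.1331 0.2311] rot [-3.1414e+00 -2.0000e-04 -2.9246e+00] gap 0.0145 | roll a,z [0.0737 0.0475] n 18722 | deck slope -0.0011 z0 0.0078 n 21951
to go along s 0.0010 lateral t 0.0001, heading -257.57 [-0.34322473 -0.10507174 -8.17437181]
```

Request:
carry_out:
  motion:
    - [1, 0, 0, 0, 0]
    - [1, 0, 0, 0, 0]
    - [1, 0, 0, 0, 0]
    - [1, 0, 0, 0, 0]
    - [1, 0, 0, 0, 0]
    - [1, 0, 0, 0, 0]
    - [1, 0, 0, 0, 0]
    - [1, 0, 0, 0, 0]
    - [1, 0, 0, 0, 0]
    - [1, 0, 0, 0, 0]

```text
clock: 19.73
tcp_pos: [0.5235, 0.1333, 0.2312]
ee_rot: [-3.142, -0.0, -2.924]
contact_force: [-0.6, 0.2, -8.7]
finger_gap: 0.0139
gripper_force: 118.1
```

Run:
```python
from m import *
p,d,P=meas("wrist");meas("wrist");cv2.imwrite("pics/w4.png",p); meas("top")
print(robot.get_obs()["contact_force"])
```

```text
t 19.73 tcp [0.5235 0.1333 0.2312] rot [-3.1416 -0.     -2.9245] gap 0.0139 | roll a,z [0.0936 0.0475] n 19688 | deck slope -0.0019 z0 0.0077 n 24434
t 19.78 tcp [0.5235 0.1333 0.2312] rot [-3.1415 -0.     -2.9245] gap 0.0141 | roll a,z [0.0936 0.0474] n 19807 | deck slope -0.0020 z0 0.0077 n 24461
t 19.83 tcp [0.5235 0.1333 0.2312] rot [-3.1416  0.     -2.9245] gap 0.0142 | roll a,z [0.0934 0.0481] n 893 | deck slope -0.0018 z0 0.0086 n 2614
[-0.03639602 -0.50263272 -7.92093873]
```

View pics/w4.png

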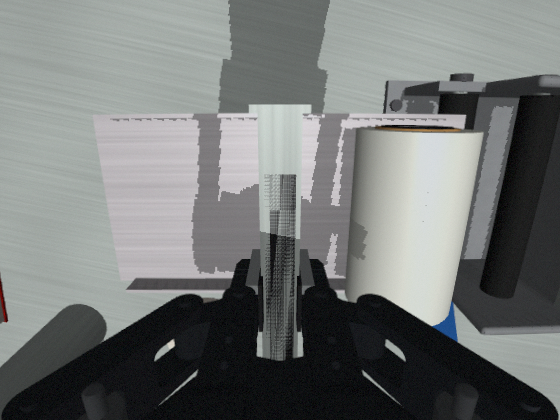

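The wrist view shows the roll stalled at about px (415,220), with the tray's end at x≈465 and the front roller just beyond. Easing the grip should let the tray's end sag onto the roller 4 mm below it, which tips the tray forward slightly.

Request:
carry_out:
  motion:
    - [1, 0, 0, 0, 0]
    - [1, 0, 0, 0, 0]
    - [1, 0, 0, 0, 0]
    - [1, 0, 0, 0, 0]
    - [1, 0, 0, 0, 0]
    - [1, 0, 0, 0, 0]
    - [1, 0, 0, 0, 0]
    - [1, 0, 0, 0, 0]
    - [1, 0, 0, 0, 0]
    - [1, 0, 0, 0, 0]
  grip_force: 60

```text
clock: 20.72
tcp_pos: [0.5235, 0.1334, 0.2312]
ee_rot: [-3.142, -0.0, -2.924]
contact_force: [-0.5, 0.4, -7.2]
finger_gap: 0.0141
gripper_force: 118.1
```

Run:
```python
from m import *
meas("wrist");meas("wrist")
o=robot.get_obs();print(o["contact_force"],o["gripper_force"])
```

```text
t 20.72 tcp [0.5235 0.1334 0.2312] rot [-3.1416 -0.     -2.9245] gap 0.0141 | roll a,z [0.0936 0.0475] n 19838 | deck slope -0.0020 z0 0.0077 n 24448
t 20.77 tcp [0.5235 0.1333 0.2312] rot [-3.1416 -0.     -2.9245] gap 0.0145 | roll a,z [0.0936 0.0475] n 19722 | deck slope -0.0019 z0 0.0077 n 24478
[ 1.77690458e-03  1.08623972e+00 -7.99850558e+00] 118.1076220376417
```

Request:
carry_out:
  motion:
    - [0.9, 0, 0, 0, 0]
    - [0.9, 0, 0, 0, 0]
    - [0.9, 0, 0, 0, 0]
    - [0.9, 0, 0, 0, 0]
    - [0.9, 0, 0, 0, 0]
    - [0.9, 0, 0, 0, 0]
    - [0.9, 0, 0, 0, 0]
    - [0.9, 0, 0, 0, 0]
    - [0.9, 0, 0, 0, 0]
    - [0.9, 0, 0, 0, 0]
  grip_force: 60

```text
clock: 21.65
tcp_pos: [0.5235, 0.1333, 0.2312]
ee_rot: [-3.142, -0.0, -2.925]
contact_force: [-0.1, 0.3, -7.9]
finger_gap: 0.0141
gripper_force: 118.1
```

Run:
```python
from m import *
meas("wrist");meas("wrist")
o=robot.get_obs();print(o["contact_force"],o["gripper_force"])
```

```text
t 21.65 tcp [0.5235 0.1333 0.2312] rot [-3.1416 -0.     -2.9245] gap 0.0141 | roll a,z [0.0936 0.0474] n 19783 | deck slope -0.0020 z0 0.0077 n 24453
t 21.70 tcp [0.5235 0.1334 0.2312] rot [-3.1416 -0.     -2.9245] gap 0.0145 | roll a,z [0.0936 0.0475] n 19824 | deck slope -0.0020 z0 0.0077 n 24455
[ 0.43523353 -0.25898597 -7.67413884] 118.10599842108786
```

The gripper keeps 118 N, so that didn't work. I'll use a short yaw swing instead: the centrifugal effect pushes the roll outward, towards the front end.

Request:
carry_out:
  motion:
    - [1, 0, -5, 0, 3]
    - [1, 0, -5, 0, 6]
    - [1, 0, -5, 0, 7]
    - [1, 0, 0, 0, 5]
    - [1, 0, 0, 0, 1]
    - [1, 0, 0, 0, -4]
    - [1, 0, 0, 0, -7]
    - [1, 0, 0, 0, -7]
    - [1, 0, 3, 0, -4]
    - [1, 0, 6, 0, 0]
  grip_force: 120

```text
clock: 22.58
tcp_pos: [0.5239, 0.1271, 0.2311]
ee_rot: [-3.141, -0.0, -2.922]
contact_force: [0.9, -0.7, -8.0]
finger_gap: 0.0141
gripper_force: 118.1
```

Request:
carry_out:
  motion:
    - [1, 0, 5, 0, 0]
    - [1, 0, 1, 0, 0]
    - [1, 0, 0, 0, 0]
    - [1, 0, 0, 0, 0]
    - [1, 0, 0, 0, 0]
    - [1, 0, 0, 0, 0]
    - [1, 0, 0, 0, 0]
    - [1, 0, 0, 0, 0]
    - [1, 0, 0, 0, 0]
    - [1, 0, 0, 0, 0]

```text
clock: 23.42
tcp_pos: [0.5227, 0.1331, 0.2312]
ee_rot: [-3.142, -0.0, -2.925]
contact_force: [0.8, -0.0, -8.3]
finger_gap: 0.0141
gripper_force: 118.1
```

Run:
```python
from m import *
p,d,P=meas("wrist");cv2.imwrite("pics/w5.png",p);meas("wrist")
p,d,P=cloud("top"); cv2.imwrite("pics/t5.png",cv2.resize(p[150:310,80:400],None,fx=2,fy=2))
o=robot.get_obs();print(o["contact_force"],o["gripper_force"])
```

```text
t 23.42 tcp [0.5227 0.1331 0.2312] rot [-3.1415 -0.     -2.9247] gap 0.0141 | roll a,z [0.1292 0.0472] n 21442 | deck slope -0.0033 z0 0.0077 n 30356
t 23.47 tcp [0.5227 0.1331 0.2312] rot [-3.1415  0.     -2.9246] gap 0.0142 | roll a,z [0.1295 0.0472] n 21439 | deck slope -0.0034 z0 0.0077 n 30394
[-0.07142832  1.07225829 -7.73567132] 118.07932192459702
```

View pics/t5.png

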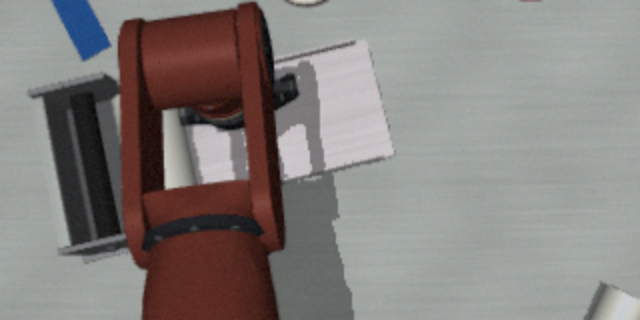

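The top view shows the roll near the tray's front end at about px (175,150) in the crop, with the tray level and both rollers still empty. The roll is creeping forward at r=0.1295 m, so I'll wait.

Request:
carry_out:
  motion:
    - [1, 0, 0, 0, 0]
    - [1, 0, 0, 0, 0]
    - [1, 0, 0, 0, 0]
    - [1, 0, 0, 0, 0]
    - [1, 0, 0, 0, 0]
    - [1, 0, 0, 0, 0]
    - [1, 0, 0, 0, 0]
    - [1, 0, 0, 0, 0]
    - [1, 0, 0, 0, 0]
    - [1, 0, 0, 0, 0]

```text
clock: 24.4
tcp_pos: [0.5227, 0.1332, 0.2312]
ee_rot: [-3.142, -0.0, -2.925]
contact_force: [0.3, -0.5, -7.9]
finger_gap: 0.0143
gripper_force: 118.1
```

Run:
```python
from m import *
meas("wrist");meas("wrist")
```

```text
t 24.40 tcp [0.5227 0.1332 0.2312] rot [-3.1416e+00 -1.0000e-04 -2.9245e+00] gap 0.0143 | roll a,z [0.1297 0.0472] n 21415 | deck slope -0.0033 z0 0.0077 n 30448
t 24.45 tcp [0.5227 0.1332 0.2312] rot [-3.1416  0.     -2.9245] gap 0.0142 | roll a,z [0.1297 0.0472] n 21412 | deck slope -0.0034 z0 0.0077 n 30455
```

Request:
carry_out:
  motion:
    - [1, 0, 0.25, 0, 0]
    - [1, 0, 0.5, 0, 0]
    - [1, 0, 0.75, 0, 0]
    - [1, 0, 1, 0, 0]
    - [1, 0, 1.25, 0, 0]
    - [1, 0, 1.5, 0, 0]
    - [1, 0, 1.75, 0, 0]
    - [1, 0, 2, 0, 0]
    - [1, 0, 2.25, 0, 0]
    - [1, 0, 2.5, 0, 0]

```text
clock: 25.33
tcp_pos: [0.5197, 0.1469, 0.2312]
ee_rot: [3.142, -0.0, -2.924]
contact_force: [0.5, 0.3, -8.2]
finger_gap: 0.0142
gripper_force: 118.1
```

Request:
carry_out:
  motion:
    - [1, 0, 2.75, 0, 0]
    - [1, 0, 3, 0, 0]
    - [1, 0, 3.25, 0, 0]
    - [1, 0, 3.5, 0, 0]
    - [1, 0, 3.75, 0, 0]
    - [1, 0, 4, 0, 0]
    - [1, 0, 4.25, 0, 0]
    - [1, 0, 4.5, 0, 0]
    - [1, 0, 0, 0, 0]
    - [1, 0, 0, 0, 0]

```text
clock: 26.17
tcp_pos: [0.5134, 0.1752, 0.2312]
ee_rot: [-3.141, -0.0, -2.924]
contact_force: [-0.2, -0.1, -7.3]
finger_gap: 0.0142
gripper_force: 118.1
```

Run:
```python
from m import *
meas("wrist");meas("wrist")
```

```text
t 26.17 tcp [0.5134 0.1752 0.2312] rot [-3.1413e+00 -1.0000e-04 -2.9238e+00] gap 0.0142 | roll a,z [0.1354 0.0471] n 21290 | deck slope -0.0039 z0 0.0077 n 31378
t 26.22 tcp [0.5135 0.175  0.2312] rot [-3.1412e+00 -1.0000e-04 -2.9241e+00] gap 0.0142 | roll a,z [0.1369 0.0471] n 21096 | deck slope -0.0041 z0 0.0077 n 31627
```

Now it is rolling forward at 0.03 m/s with the tray's end about 39 mm past the front roller's axis. Let it run.

Request:
carry_out:
  motion:
    - [1, 0, 0, 0, 0]
    - [1, 0, 0, 0, 0]
    - [1, 0, 0, 0, 0]
    - [1, 0, 0, 0, 0]
    - [1, 0, 0, 0, 0]
    - [1, 0, 0, 0, 0]
    - [1, 0, 0, 0, 0]
    - [1, 0, 0, 0, 0]
    - [1, 0, 0, 0, 0]
    - [1, 0, 0, 0, 0]

```text
clock: 27.1
tcp_pos: [0.5135, 0.175, 0.2312]
ee_rot: [-3.142, -0.0, -2.924]
contact_force: [0.6, -0.2, -8.5]
finger_gap: 0.0139
gripper_force: 118.1
```

```bash
cat > r.py <<'E'
from h import *
from scipy.optimize import least_squares
def roll(name):
    p,d,P=cloud(name); a=np.radians(12.45); s=np.array([-np.sin(a),np.cos(a)]);t=np.array([np.cos(a),np.sin(a)]); F=np.array([.4904,.2836])
    q=P[...,:2]-F; X=q@s; Y=q@t; Z=P[...,2]
    k=(d>0)&(abs(Y)<.06)&(X>-.08)&(X<.09)&(Z>.112)&(Z<.19)&(p.min(-1)>90)
    if k.sum()<50: print(name,"few",k.sum()); return p
    A,z=X[k],Z[k]; v=least_squares(lambda v:np.hypot(A-v[0],z-v[1])-.04,[A.mean(),.125],loss='soft_l1',f_scale=.002).x
    ends=[]
    for lo,hi in((-.06,0),(0,.06)):
        m=(Y[k]>lo)&(Y[k]<hi)
        ends.append(least_squares(lambda u:np.hypot(A[m]-u[0],z[m]-v[1])-.04,[v[0]],loss='soft_l1',f_scale=.002).x[0])
    print(name,"roll stand x %.4f z %.4f n %d, halves x %s"%(v[0],v[1],k.sum(),np.round(ends,4))); return p
E
python3 - <<'E'
from r import *
from m import meas
p=roll("wrist"); cv2.imwrite("pics/w6.png",p); roll("wrist"); roll("side"); 
o=robot.get_obs();print(o["clock"],o["contact_force"])
E
```

```text
wrist roll stand x 0.0347 z 0.1362 n 19950, halves x [0.0347 0.0346]
wrist roll stand x 0.0347 z 0.1363 n 19933, halves x [0.0347 0.0346]
side roll stand x 0.0332 z 0.1369 n 658, halves x [0.0331 0.0333]
27.25 [-0.24367798  0.72978    -7.21052244]
```

View pics/w6.png

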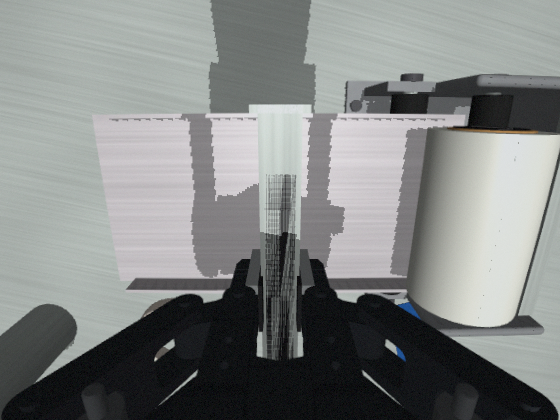

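The roll's centre is now 34.7 mm past the front roller's axis, lying on the last of the deck almost over its seat and parallel to the rollers (px 485,220). Next I'll draw the tray back slowly so the roll settles onto the rollers.

Request:
carry_out:
  motion:
    - [1, 0, -1, 0, 0]
    - [1, 0, -2, 0, 0]
    - [1, 0, -3, 0, 0]
    - [1, 0, -4, 0, 0]
    - [1, 0, -4, 0, 0]
    - [1, 0, -4, 0, 0]
    - [1, 0, -4, 0, 0]
    - [1, 0, -4, 0, 0]
    - [1, 0, -4, 0, 0]
    - [1, 0, -4, 0, 0]

```text
clock: 28.08
tcp_pos: [0.5213, 0.1414, 0.2318]
ee_rot: [3.141, 0.001, -2.925]
contact_force: [-0.0, -1.1, -6.2]
finger_gap: 0.0146
gripper_force: 118.6
```

Run:
```python
from r import *
roll("wrist"); roll("side"); o=robot.get_obs();print(o["clock"],o["contact_force"])
```

```text
wrist roll stand x 0.0313 z 0.1273 n 16372, halves x [0.0314 0.0312]
side roll stand x 0.0285 z 0.1267 n 728, halves x [0.0285 0.0285]
28.1833 [ 0.58859365 -2.30242887 -5.93865039]
```

Now it rests on the tray's edge and the rear roller. I'll keep drawing back.

Request:
carry_out:
  motion:
    - [1, 0, -3, 0, 0]
    - [1, 0, -4, 0, 0]
    - [1, 0, -4, 0, 0]
    - [1, 0, -4, 0, 0]
    - [1, 0, -4, 0, 0]
    - [1, 0, -5, 0, 0]
    - [1, 0, -7, 0, 0]
    - [1, 0, -9, 0, 0]
    - [1, 0, -10, 0, 0]
    - [1, 0, -10, 0, 0]

```text
clock: 29.02
tcp_pos: [0.534, 0.0821, 0.2313]
ee_rot: [-3.141, 0.0, -2.925]
contact_force: [-0.4, 1.1, -4.5]
finger_gap: 0.0141
gripper_force: 118.7
```

Run:
```python
from r import *
roll("wrist"); roll("wrist"); roll("side"); o=robot.get_obs();print(o["clock"],np.round(o["tcp_pos"],4),np.round(o["ee_rot"],4),o["contact_force"])
from m import meas
meas("wrist")
```

```text
wrist roll stand x 0.0271 z 0.1237 n 5454, halves x [0.0272 0.0271]
wrist roll stand x 0.0271 z 0.1236 n 4872, halves x [0.0272 0.0271]
side roll stand x 0.0256 z 0.1235 n 726, halves x [0.026  0.0251]
29.1667 [0.534  0.0822 0.2312] [ 3.1413e+00  1.0000e-04 -2.9264e+00] [ 0.45761136 -0.00508856 -3.21793956]
t 29.17 tcp [0.534  0.0822 0.2312] rot [ 3.1413e+00  1.0000e-04 -2.9264e+00] gap 0.0141 | roll a,z nan n 0 | deck slope 0.0014 z0 0.0078 n 40964
```

The roll is seated (stand x ≈26 mm, z ≈0.1235). Next, carry the empty tray back and set it down.

Request:
carry_out:
  motion:
    - [1, 0, -8, 0, 0]
    - [1, 3, -14, 0, 0]
    - [1, 6, -20, 0, 0]
    - [1, 9, -22, 0, 0]
    - [1, 10, -22, 0, 0]
    - [1, 10, -22, 0, 0]
    - [1, 9, -20, 5, 0]
    - [1, 7, -16, 8, 0]
    - [1, 4, -11, 10, 0]
    - [1, 2, -5, 10, 0]

```text
clock: 30.05
tcp_pos: [0.5097, -0.0875, 0.1979]
ee_rot: [-3.141, 0.001, -2.926]
contact_force: [0.0, -0.5, -5.0]
finger_gap: 0.014
gripper_force: 118.7
```

Request:
carry_out:
  motion:
    - [1, 0, 0, 10, 0]
    - [1, 0, 0, 10, 0]
    - [1, 0, 0, 10, 0]
    - [1, 0, 0, 8, 0]
    - [1, 0, 0, 6, 0]
    - [1, 0, 0, 4, 0]
    - [1, 0, 0, 3, 0]
    - [1, 0, 0, 2, 0]
    - [1, 0, 0, 1, 0]
    - [1, 0, 0, 0, 0]

```text
clock: 30.88
tcp_pos: [0.5098, -0.086, 0.1444]
ee_rot: [-3.141, 0.0, -2.924]
contact_force: [0.5, 0.1, -3.5]
finger_gap: 0.0141
gripper_force: 118.7
```

Run:
```python
from m import *
meas("wrist"); o=robot.get_obs();print(o["clock"],np.round(o["tcp_pos"],4),o["contact_force"])
from r import roll
roll("side")
```

```text
t 30.88 tcp [ 0.5098 -0.086   0.1444] rot [-3.1414e+00  4.0000e-04 -2.9244e+00] gap 0.0141 | roll a,z nan n 0 | deck slope 0.0009 z0 0.0078 n 41009
30.9333 [ 0.5099 -0.0861  0.1446] [ 0.40608054  0.52488668 -3.14277584]
side roll stand x 0.0251 z 0.1235 n 732, halves x [0.0253 0.025 ]
```

Still about 1 mm above the table. I'll lower a little, release slowly and go straight up.

Request:
carry_out:
  motion:
    - [1, 0, 0, 1, 0]
    - [1, 0, 0, 0.6, 0]
    - [1, 0, 0, 0, 0]
    - [0.4, 0, 0, 0, 0]
    - [0.2, 0, 0, 0, 0]
    - [0, 0, 0, 0, 0]
    - [-0.5, 0, 0, 0, 0]
    - [-1, 0, 0, 0, 0]
    - [-1, 0, 0, 0, 0]
    - [-1, 0, 0, 0, 0]

```text
clock: 31.82
tcp_pos: [0.5097, -0.086, 0.1427]
ee_rot: [-3.141, 0.0, -2.925]
contact_force: [-0.7, 1.0, -0.2]
finger_gap: 0.0858
gripper_force: 0.0
```

Request:
carry_out:
  motion:
    - [-1, 0, 0, 0, 0]
    - [-1, 0, 0, 0, 0]
    - [-1, 0, 0, -5, 0]
    - [-1, 0, 0, -12, 0]
    - [-1, 0, 0, -20, 0]
    - [-1, 0, 0, -25, 0]
    - [-1, 0, 0, -25, 0]
    - [-1, 0, 0, -20, 0]
    - [-1, 0, 0, -10, 0]
    - [-1, 0, 0, -3, 0]

```text
clock: 32.65
tcp_pos: [0.5112, -0.0864, 0.2663]
ee_rot: [-3.139, 0.005, -2.924]
contact_force: [0.5, -0.4, 0.0]
finger_gap: 0.0855
gripper_force: 0.0
```

Run:
```python
from r import *
roll("side"); p,d,P=cloud("wrist"); z=P[...,2]
k=(d>0)&(abs(z-.009)<.008)&(np.hypot(P[...,0]-.51,P[...,1]+.087)<.11)&(p.min(-1)>130)
A=np.c_[P[k][:,:2],np.ones(k.sum())]; print("deck plane",np.linalg.lstsq(A,P[k][:,2],rcond=None)[0],np.median(z[k]))
o=robot.get_obs(); print(o["clock"],o["tcp_pos"],o["finger_gap"],o["contact_force"])
q=cv2.imwrite("pics/end.png",cloud("side")[0])
```

```text
side roll stand x 0.0252 z 0.1236 n 727, halves x [0.0254 0.0251]
deck plane [0.00352239 0.00195937 0.00722475] 0.008980009825011404
32.75 [ 0.5098018  -0.08604275  0.26326931] 0.08504917675025567 [-0.01363324 -0.45349639 -0.5210099 ]
```

View pics/end.png

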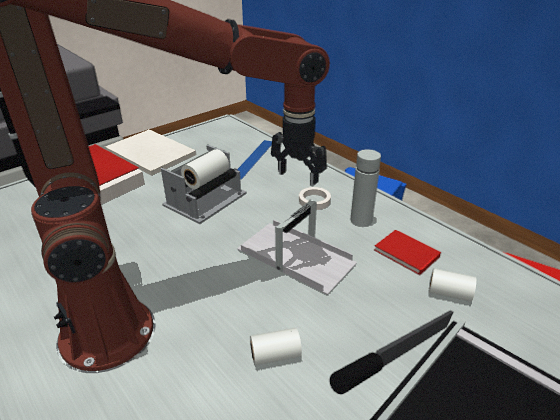

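The side view shows the roll in the stand (px 205,168) and the empty tray flat on the table (300,250). The gripper is open and clear above the tray, and the flask (366,190), tape (315,197) and book (408,251) are where they were.

```bash
python3 -c "
from rig import robot
print(robot.close_job())"
```

```text
the job is handed in; nothing more can be done
None
```

I handed the job in at about 33 s: the roll lies at rest in the stand between the two rollers, the empty tray is flat on the table and released, and the flask, tape and book look unmoved; no verdict was returned.

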